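# Clamp the tube block in the block heater

## Task

Lock the aluminium tube block down in the blue heater: screw the upright lever screw at its open end clockwise until it is just snug on the block, not overtightened, and then fold its lever down flat until it is fully closed. Let go, and leave everything else on the bench where it is.

Things in the scene. Friction and masses are not known exactly. Their poses are not given: they have to be found in the camera images.
- heater: Blue block heater, 200 x 290 x 85 mm (x, y, z), fixed to the bench; origin at the centre of its underside. At each end of the tube block in its well an aluminium bracket (top 127 mm above the bench, 40 mm wide) carries a vertical clamp screw, at y = +85 and -85 mm. The +y one is already closed, its lever flat, pointing outwards; the -y one is open and is to be worked on.
- axle: Steel head of the open clamp screw, 28 mm round; origin on the screw's vertical axis at the head's underside, 140 to 144 mm above the bench at the start; x points to the side to which the lever folds (when snug: outwards, the heater's -y, within 0.8 rad). Clockwise from above tightens; it sinks 4 mm per rad. Thread friction, about 0.16 N m, holds it wherever it is let go.
- ledge (a point): Point on the block's ledge on the screw's axis, 90 mm above the bench, that the screw's hidden rubber foot meets after 1.0 to 3.1 rad of turning (only felt: its setting varies). From there clamping force grows 75 N and turning torque 0.3 N m per rad. Snug: 15 to 60 N (0.06 to 0.24 N m above free turning). At a standstill friction can shift the reading by a steady 0.16 N m either way: judge by the rise.
- lever_mid (a point): Middle of the black lever, 45 mm from its hinge; its z axis points along the lever to the tip. The lever is a flat bar 10 mm thick (along x of axle), 18 mm wide (along y), 72 mm long from its hinge. The hinge pin runs along y of axle, 15 mm above its origin, crossing the screw's axis. Upright, the lever stands on the screw's axis and can be gripped and turned from above.
- lever_tip (a point): Free end of the lever, 72 mm from its hinge. Pushing straight down on the lever or screw with more than 35 N would drive the screw in further.
- lever (a joint): Fold of the lever: 0 upright in line with the screw (starts 0 to 0.15), 1.55 rad fully closed (stop), lying flat towards the x of axle. It is stiff: 0.22 N m at the start to 0.38 N m at the end (3 to 6 N at its tip) and stays where it is left.
- insert: Loose aluminium tube block, 90 x 210 x 36 mm, 0.8 kg, with capped tubes up to 78 mm above its underside; origin at the centre of its underside; its end ledges, under the brackets, are 20 mm high
- vial_a: Bystander: small capped glass vial, 22 mm round, 46 mm high, standing on the bench by the heater; origin at its underside
- vial_b: Bystander: another such vial on the robot's side of the heater
- dish: Bystander: flat clear dish, 60 mm round, 14 mm high, on the robot's side of the heater
- beaker: Bystander: glass beaker, 90 mm round, 110 mm high
- jar: Bystander: jar with a black cap, 70 mm round, 110 mm high
- spare: Bystander: spare lever screw lying on the bench, 125 mm long, 28 mm high
- driver: Bystander: screwdriver, 170 mm long, lying on the bench
Mind the look-alikes: they are no part of the job. Leave any purple or red look-alike of the insert alone.

How it is judged:
On the way:
1. the screw is snug on the block while the lever is still upright (fold below 0.4 rad) (contact force between axle and insert above 15 N and value of joint lever below 0.4 rad), for 0.3 s.
At the end, for the whole second after the job is handed in: The screw presses on the tube block with 15 to 60 N, its lever is folded to at least 1.42 of 1.55 rad and at rest (contact force between axle and insert above 15 N and value of joint lever above 1.42 rad and velocity of joint lever between -0.05 and 0.05 rad/s); the robot touches nothing.
It fails at once if the screw is overtightened: over 60 N on the block (contact force between axle and insert above 60 N).
It fails at once if a bystander is moved by more than 30 mm (distance of any of vial_a, vial_b, dish, beaker, jar, spare, driver from where it was at the start of the episode above 0.03 m).
It also fails if it takes over 72 s, if anything falls off the work surface, if the arm or the gripper's body presses on something with over 40 N, if the wrist force passes 120 N, or if a joint passes its speed limit or range.

## Robot

A 6-joint arm with a two-finger parallel gripper is mounted at the origin on the work surface. World frame = base frame: x ahead of the robot, y to its left, z up, the work surface at z = 0. Lengths are in m, angles in rad, forces in N, time in s.
With the tool pointing down it reaches from about 0.4 to 0.825 m from the base axis. Payload 7 kg.
Tool frame: the origin (TCP) lies at the very end of the fingers, on their centre line; the grasp point (between the pads) lies bot.grasp_offset behind it (bot.grasp_offset is the distance from the TCP to the grasp point, in m); x points along the fingers, y is the direction in which the jaws open and shut, and the axes are right-handed (so a half turn about x gives the same grasp; the last joint's range is limited). The gripper opens to 85 mm and grips with 20 to 120 N. Pads are 22 mm wide; open, the fingers measure 114 mm over their backs; the gripper's body (76 mm by 85 mm) begins 54 mm behind the grasp point. The pads swing forward as they close: fully open they stand 13 mm farther back than shut.
Start: joints at [1.564, 0.359, 0.012, 0, -1.224, -0.288], TCP at [0.196, 0.646, 0.231] pointing down, gripper open.
Joint ranges: [-3.07, 3.07], [-1.43, 2.12], [-1.02, 1.25], [-3.03, 1.67], [-3.05, -0], [-3.03, 3.03]. Speed limits (rad/s): [2.39, 2.39, 3.01, 3.14, 3.14, 3.14].

## Interface

Orientations are given as a unit quaternion [x, y, z, w].
In Python, from station import bot, imaging, ticket gives the robot as it stands.
- The arm moves only by the shell command python3 -m inch 'ROWS' [OPENING]. ROWS is JSON, one flat list of numbers, 6 for each row, row after row: the shift along the tool's x, y, z in cm, then the turn, a rotation vector about the tool's x, y, z in degrees. In form: [tx, ty, tz, rx, ry, rz, tx, ty, tz, rx, ry, rz, ...]. A call has 1 to 20 rows; each row is the pose to reach, as a shift and turn from the pose measured when the call began, along the tool's axes at that moment; what a row does not reach only later rows make up. A row lasts 1/8 s, in which the tool goes at most 62.5 mm and 10.7 degrees, less where a joint would pass 70% of its speed; a pose out of reach is approached as far as the arm can. A call with a gripper value outside its range is refused whole. OPENING is the finger opening in cm, from 0 to 8.54, set as the call begins (- or left out, the last holds). The fingers move at their own pace and stop on an object; the grip force is fixed at half the most. Time passes only in rows, so rows that repeat a pose let the fingers close. It gives the time, the measured TCP pose, the force and the opening at its end, in the units of the state.
- bot.observe(): the state, without advancing time (a new reading comes with each control period).
- imaging.snapshot(name): name is "scene" or "side" or "wrist"; returns (picture, depth): 480x640x3 uint8, blue, green, red; 480x640 float32, m along the optical axis (not along the pixel's ray), 0 where there is no reading.
- imaging.camera_params(name): a dict with "fx", "fy", "cx", "cy" (pixels), "rvec" (rotation vector, rad) and "tvec" (3), from world to camera coordinates, as OpenCV has them. Camera axes: x right, y down, z forward; pixel columns grow to the right and rows downward; lengths in m; the calibration is good to about 2 mm. The wrist camera is an equidistant fisheye: a pixel r from the principal point sees the ray r / f radians off the axis. A picture is of the moment at which its call begins: read the wrist's pose just before it. camera_params takes no time and is no camera call; for the wrist camera it gives the pose at the moment of the call.
- ticket.job_done(): hands the job in, once; it reports no verdict.
Trained networks look in the newest picture that a camera, given by its name, has taken for a name from the list of things; names that differ only in an ending like _2 or _b are one class to them, and where a whole thing is asked for, a point or a joint stands for the part that bears it (a point fixed in the world has none). Each returns a list of dicts, best first, with "p" (0 to 1); they miss things now and then, are a little off and sometimes report something else, mostly with a low value. They report only what shows in the picture. A call takes as long as a camera call. They do not tell look-alikes from the thing itself.
- imaging.spot_in(query, camera): "point" ([column, row] in pixels, amid what is visible of it).
The state is a dict: "clock": time; "q": joint angles; "dq": joint speeds; "effort": joint torques, N m; "tcp_pos": TCP position; "ee_rot": TCP orientation; "contact_force": force on the tool from outside, world axes, zero at the start; "ft_torque": the same for the moment, N m; "finger_gap": finger opening in m.
Only numpy, scipy, OpenCV 4.12 (cv2) and the standard library are available. Lean on these libraries where they do the work, as an engineer would, in place of code of your own. Each camera call takes 0.05 s, during which the arm holds its last target. There are 200 camera calls.

## Working session

There is one attempt and no reset: what is moved stays moved. The work goes in short steps, Python scripts to look and compute and a shell command to move; the robot and the scene stay as the last step left them, time stands still between calls to the robot, and variables do not carry over. Pictures are saved under pics/ and viewed, about 8 in all and at most 12, crops included, and the job is handed in when it is done.

```bash
ls; mkdir -p pics
cat > h.py <<'E'
import numpy as np, cv2
from scipy.spatial.transform import Rotation as R
from station import bot, imaging, ticket
def world(cam,u,v,d,p=None):
    p=p or imaging.camera_params(cam)
    x=(u-p["cx"])/p["fx"]; y=(v-p["cy"])/p["fy"]
    if cam=="wrist":
        r=np.hypot(x,y); s=np.tan(r)/r if r>1e-9 else 1; x*=s;y*=s
    Rm=R.from_rotvec(np.ravel(p["rvec"])).as_matrix()
    return Rm.T@(np.array([x*d,y*d,d])-np.ravel(p["tvec"]))
def proj(cam,X,p=None):
    p=p or imaging.camera_params(cam)
    c=R.from_rotvec(np.ravel(p["rvec"])).as_matrix()@np.array(X)+np.ravel(p["tvec"])
    if cam=="wrist":
        r=np.hypot(c[0],c[1]); th=np.arctan2(r,c[2]); k=th/r
    else: k=1/c[2]
    return p["fx"]*c[0]*k+p["cx"],p["fy"]*c[1]*k+p["cy"]
E
python3 - <<'E'
from h import *
print(bot.observe(), bot.grasp_offset)
for c in("scene","side","wrist"):
    im,d=imaging.snapshot(c); cv2.imwrite(f"pics/{c}0.png",im); np.save(f"pics/{c}0.npy",d)
    for q in("heater","axle","lever_mid","lever_tip","insert"):
        for r in imaging.spot_in(q,c)[:3]:
            u,v=r["point"]; dd=d[int(v),int(u)]
            print(c,q,round(r["p"],2),np.round(r["point"]),world(c,u,v,dd).round(3) if dd>0 else None)
a=cv2.imread("pics/scene0.png");b=cv2.imread("pics/side0.png")
E
```

```text
pics
{'clock': 0.0, 'q': array([ 1.56405999e+00,  3.59425247e-01,  1.10809720e-02, -3.46213690e-04,
       -1.22409387e+00, -2.88096414e-01]), 'dq': array([ 2.98124076e-04,  1.28717237e-03, -1.31049696e-04,  1.07071858e-03,
       -2.85830089e-04, -5.17964478e-05]), 'effort': array([-2.68720951e-04, -5.83331680e+01,  2.93406379e+01,  6.93679288e+00,
       -5.84382797e-03, -1.26413951e-05]), 'tcp_pos': array([0.19603061, 0.64541891, 0.2303492 ]), 'ee_rot': array([-0.69939848,  0.10449406,  0.6994636 ,  0.10331231]), 'contact_force': array([-1.21622675,  1.03660273,  0.05426978]), 'ft_torque': array([ 0.03724078, -0.01038576, -0.0346422 ]), 'finger_gap': 0.08515087760685275} 0.0187
scene heater 0.69 [342. 291.] [ 0.629 -0.015  0.083]
scene axle 0.5 [330. 256.] [0.543 0.093 0.082]
scene lever_mid 0.75 [330. 247.] [ 0.595 -0.015  0.196]
scene lever_tip 0.51 [328. 244.] [ 0.59  -0.017  0.205]
scene lever_tip 0.18 [329. 257.] [ 0.594 -0.018  0.169]
scene insert 0.88 [348. 262.] [0.607 0.066 0.104]
scene insert 0.88 [272. 234.] [0.321 0.162 0.034]
scene insert 0.77 [226. 350.] [ 0.485 -0.267  0.05 ]
side heater 0.94 [294. 282.] [0.579 0.177 0.089]
side axle 0.72 [303. 222.] [ 0.58  -0.001  0.162]
side lever_mid 0.67 [303. 209.] [0.579 0.002 0.204]
side lever_mid 0.57 [283. 280.] [0.609 0.173 0.091]
side insert 0.71 [354. 222.] [ 0.449 -0.21   0.034]
side insert 0.63 [404. 318.] [0.292 0.219 0.036]
side insert 0.58 [294. 254.] [0.586 0.122 0.14 ]
wrist insert 0.59 [625.  67.] [0.264 0.242 0.021]
```

View pics/scene0.png

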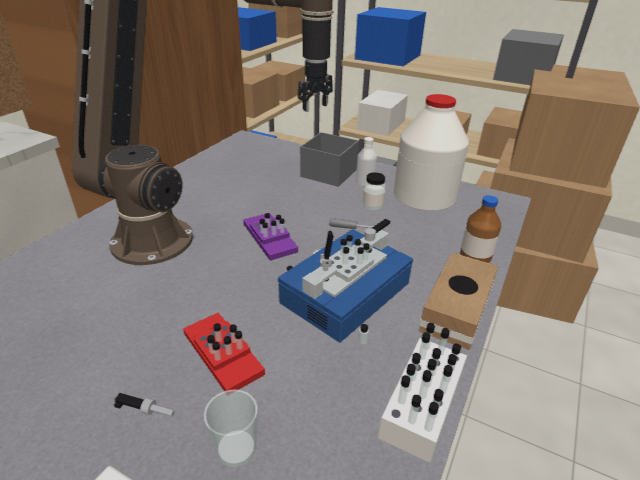

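View pics/side0.png

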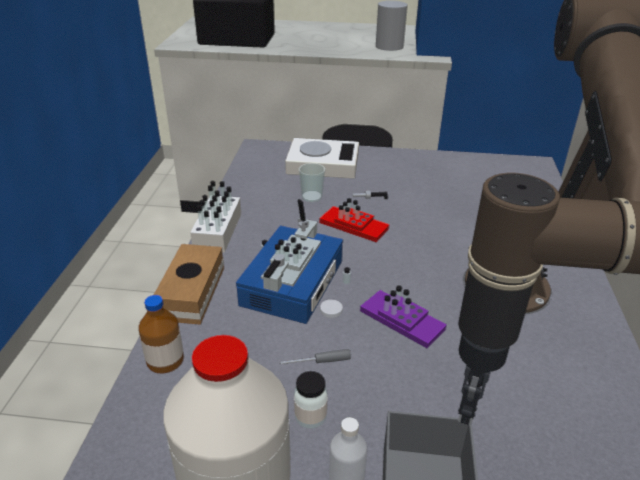

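The open lever stands upright at scene (328,247) / side (303,212). The closed lever is at scene (380,227), the spare screw at scene (145,405), and the purple and red look-alikes are at scene (270,234) and (224,350). I choose the upright lever on the blue heater. Next I measure the heater's yaw and the lever axis, with one close crop.

Run:
```python
from h import *
allp={}
for c in("scene","side"):
    p=imaging.camera_params(c); im=cv2.imread(f"pics/{c}0.png"); d=np.load(f"pics/{c}0.npy")
    v,u=np.mgrid[:480,:640]; 
    Rm=R.from_rotvec(np.ravel(p["rvec"])).as_matrix()
    P=(np.stack([(u-p["cx"])/p["fx"]*d,(v-p["cy"])/p["fy"]*d,d],-1)-np.ravel(p["tvec"]))@Rm
    hsv=cv2.cvtColor(im,cv2.COLOR_BGR2HSV)
    near=(d>0)&(np.hypot(P[...,0]-.59,P[...,1]-.08)<.25)
    b=near&(hsv[...,0]>95)&(hsv[...,0]<125)&(hsv[...,1]>130)&(abs(P[...,2]-.085)<.006)
    r=cv2.minAreaRect(P[b][:,:2].astype(np.float32)); print(c,"heater rect",r, np.round(cv2.boxPoints(r),3).tolist(), P[b][:,2].mean())
    l=near&(P[...,2]>.168)&(np.hypot(P[...,0]-.585,P[...,1]+.01)<.06)
    L=P[l]; print(c,"lever n",len(L),L.mean(0).round(4),L.min(0).round(3),L.max(0).round(3))
    for z in (.17,.18,.19,.2,.21):
        s=L[abs(L[:,2]-z)<.005]; print(z,len(s),np.median(s,0).round(4) if len(s) else '')
    k=near&(abs(P[...,2]-.127)<.004)&(hsv[...,1]<60)
    np.save(f"pics/{c}_br.npy",P[k])
crop=np.hstack([cv2.resize(cv2.imread("pics/scene0.png")[215:335,265:425],None,fx=2.5,fy=2.5,interpolation=2),cv2.resize(cv2.imread("pics/side0.png")[185:305,225:385],None,fx=2.5,fy=2.5,interpolation=2)])
cv2.imwrite("pics/crop.png",crop)
```

```text
scene heater rect ((0.6035692095756531, 0.06872355937957764), (0.29399216175079346, 0.2006920725107193), 76.28353881835938) [[0.47099998593330383, -0.05000000074505806], [0.6660000085830688, -0.09799999743700027], [0.7360000014305115, 0.18799999356269836], [0.5410000085830688, 0.23499999940395355]] 0.08393074545280663
scene lever n 156 [ 0.5888 -0.0139  0.2009] [ 0.576 -0.023  0.168] [0.597 0.001 0.229]
0.17 18 [ 0.5869 -0.0181  0.1717]
0.18 23 [ 0.5884 -0.0163  0.1803]
0.19 22 [ 0.5893 -0.0164  0.1907]
0.2 23 [ 0.59   -0.0144  0.2004]
0.21 23 [ 0.59   -0.0153  0.2109]
side heater rect ((0.6008791923522949, 0.07672915607690811), (0.29510581493377686, 0.20133496820926666), 76.39630126953125) [[0.46799999475479126, -0.0430000014603138], [0.6639999747276306, -0.09000000357627869], [0.7329999804496765, 0.19599999487400055], [0.5379999876022339, 0.24400000274181366]] 0.08485807961208192
side lever n 107 [ 0.5844 -0.0018  0.2017] [ 0.575 -0.015  0.168] [0.595 0.009 0.231]
0.17 11 [ 0.5802 -0.0045  0.1729]
0.18 15 [ 0.5802 -0.0019  0.1813]
0.19 17 [ 0.5826 -0.0039  0.1899]
0.2 15 [ 0.5851 -0.0017  0.2002]
0.21 16 [5.842e-01 1.000e-04 2.105e-01]
```

View pics/crop.png

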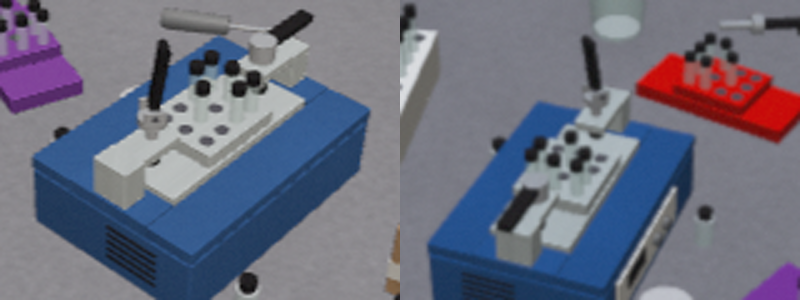

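```bash
cat >> h.py <<'E'
def to(target, yawdeg=None):
    s=bot.observe(); r=R.from_quat(s["ee_rot"])
    t=r.inv().apply(np.array(target)-s["tcp_pos"])*100
    print("shift cm",t.round(2)); M=r.as_matrix(); print("R cols x,y,z",M.round(3).tolist())
    if yawdeg is not None:   # want tool x down, jaw axis y at world yaw (mod 180)
        for k in(0,180):
            a=np.radians(yawdeg+k); y=np.array([np.cos(a),np.sin(a),0]); x=np.array([0,0,-1.]); z=np.cross(x,y)
            T=R.from_matrix(np.stack([x,y,z],1)); print("rotvec deg",k,np.degrees((r.inv()*T).as_rotvec()).round(2))
    print("q",s["q"].round(3))
E
python3 -c "
from h import *
to([.196,.645,.34]);to([.585,-.008,.33],0)"
```

```text
shift cm [-1.087e+01  8.000e-02 -1.000e-02]
R cols x,y,z [[0.0, -0.291, -0.957], [0.0, -0.957, 0.291], [-1.0, -0.0, 0.0]]
q [ 1.564  0.359  0.012  0.    -1.224 -0.288]
shift cm [ -9.87  51.26 -56.21]
R cols x,y,z [[0.0, -0.291, -0.957], [0.0, -0.957, 0.291], [-1.0, -0.0, 0.0]]
rotvec deg 0 [-106.89   -0.      0.  ]
rotvec deg 180 [73.11  0.    0.  ]
q [ 1.564  0.359  0.012  0.    -1.224 -0.288]
```

```bash
python3 -m inch '[-4,0,0,0,0,0,-8,2,-2,0,0,0,-9.9,5,-5.5,6,0,0,-9.9,8.5,-9.5,12,0,0,-9.9,12,-13.5,18,0,0,-9.9,16,-17.5,24,0,0,-9.9,20,-22,30,0,0,-9.9,24,-26.5,36,0,0,-9.9,28,-31,42,0,0,-9.9,32,-35.5,48,0,0,-9.9,36,-40,54,0,0,-9.9,40,-44.5,60,0,0,-9.9,44,-48.5,66,0,0,-9.9,47.5,-52,70,0,0,-9.9,50,-55,73,0,0,-9.9,51.3,-56.2,73,0,0,-9.9,51.3,-56.2,73,0,0,-9.9,51.3,-56.2,73,0,0]'
python3 - <<'E'
from h import *
p=imaging.camera_params("wrist"); print(p)
im,d=imaging.snapshot("wrist"); cv2.imwrite("pics/w1.png",im); np.save("pics/w1.npy",d)
for q in("axle","lever_mid","lever_tip"):
    for r in imaging.spot_in(q,"wrist")[:3]:
        u,v=r["point"]; print(q,round(r["p"],2),np.round(r["point"]),world("wrist",u,v,d[int(v),int(u)],p).round(3))
to([.585,-.008,.33],0)
E
```

```text
clock: 3.15
tcp_pos: [0.5845, -0.0077, 0.3304]
ee_rot: [-0.501, 0.499, 0.501, 0.499]
contact_force: [0.7, 0.2, 0.7]
finger_gap: 0.0853
{'fx': 371.64829954431775, 'fy': 371.64829954431775, 'cx': 321.1826587561274, 'cy': 238.47179208606153, 'rvec': array([-0.00375767,  3.10727139,  0.45248501]), 'tvec': array([ 0.58318808, -0.05495318,  0.47746085])}
axle 0.66 [301. 269.] [0.603 0.053 0.126]
axle 0.59 [321. 215.] [ 0.584 -0.019  0.196]
axle 0.46 [397. 316.] [0.475 0.169 0.014]
lever_mid 0.61 [319. 224.] [ 0.585 -0.016  0.213]
lever_tip 0.69 [318. 228.] [ 0.586 -0.015  0.221]
shift cm [ 0.06 -0.04 -0.05]
R cols x,y,z [[0.001, -1.0, -0.003], [0.0, -0.003, 1.0], [-1.0, -0.001, 0.0]]
rotvec deg 0 [-1.7981e+02 -5.0000e-02  2.0000e-02]
rotvec deg 180 [0.19 0.02 0.03]
q [ 0.321  0.162 -0.03  -0.    -1.378 -0.318]
```

View pics/w1.png

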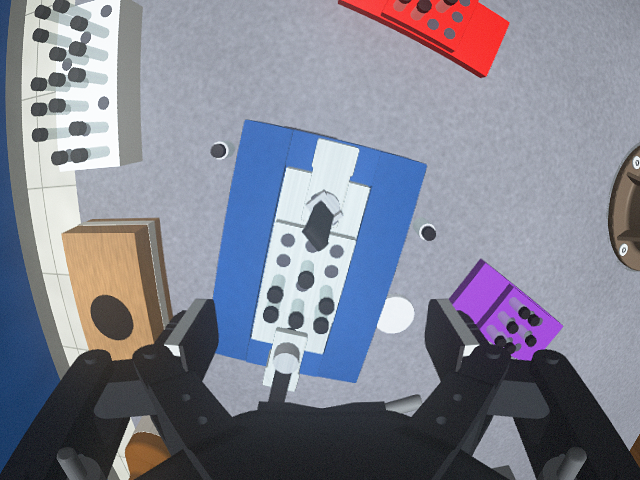

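The wrist view shows the upright lever at (320,222) on the open bracket (top of image is world -y, right is -x). The closed lever is at (283,365), and vials sit at (219,150) and (428,232), clear of the gripper. I crop in to get the lever's facing.

Run:
```python
from h import *
im=cv2.imread("pics/w1.png"); cv2.imwrite("pics/w1c.png",cv2.resize(im[170:270,270:370],None,fx=6,fy=6,interpolation=2))
for z in(.142,.157,.229): print(z,[np.round(proj("wrist",[x,y,z]),1) for x,y in((.584,-.009),)])
```

```text
0.142 [array([320.7, 211.4])]
0.157 [array([320.7, 215.1])]
0.229 [array([320.6, 238.7])]
```

View pics/w1c.png

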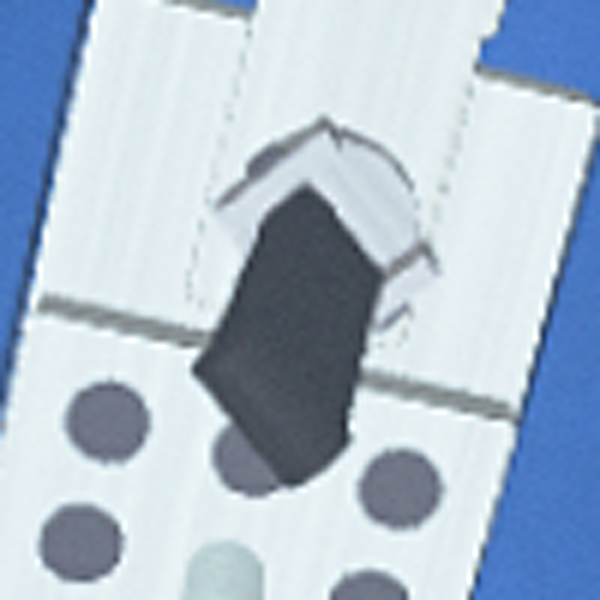

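The tip face's corners in the crop are (193,370), (288,487) and (350,437). The 18 mm side therefore runs at about 129° in world, so axle x is about 39°: that is about 2.5 rad clockwise of "outwards", which fits the description. The lever leans slightly. I refine the axis from wrist depth.

Run:
```python
from h import *
p=imaging.camera_params("wrist"); d=np.load("pics/w1.npy"); im=cv2.imread("pics/w1.png")
P=[];G=[]
for v in range(180,400):
    for u in range(230,430):
        if d[v,u]>0: P.append(world("wrist",u,v,d[v,u],p)); G.append(im[v,u].astype(int))
P=np.array(P);G=np.array(G); np.save("pics/P.npy",P)
hsv=cv2.cvtColor(G[None].astype(np.uint8),cv2.COLOR_BGR2HSV)[0]
b=(hsv[:,0]>95)&(hsv[:,0]<125)&(hsv[:,1]>150)
print("blue top z",np.median(P[b][:,2]))
near=np.hypot(P[:,0]-.584,P[:,1]+.009)<.04
for lo in np.arange(.12,.24,.01):
    s=P[near&(P[:,2]>=lo)&(P[:,2]<lo+.01)]
    if len(s): print(round(lo,2),len(s),s.min(0).round(4),s.max(0).round(4),s.mean(0).round(4))
br=(abs(P[:,2]-.127)<.004)&(P[:,1]<.02)&~b; print("open bracket",cv2.minAreaRect(P[br][:,:2].astype(np.float32)))
br=(abs(P[:,2]-.127)<.004)&(P[:,1]>.12)&~b; print("closed bracket",cv2.minAreaRect(P[br][:,:2].astype(np.float32)))
# tip corners
for c in((193,370),(288,487),(350,437)):
    u,v=270+c[0]/6,170+c[1]/6
    a=world("wrist",u,v,.1,p);C=-R.from_rotvec(p["rvec"]).as_matrix().T@p["tvec"]; r=a-C; print((C+r*(.2285-C[2])/r[2]).round(4))
print("cam",C)
```

```text
blue top z 0.08463989633318546
0.12 764 [ 0.5574 -0.0361  0.1239] [0.6029 0.0102 0.1295] [ 0.5793 -0.0236  0.1266]
0.14 22 [ 0.5685 -0.0298  0.1427] [ 0.5961 -0.0191  0.1497] [ 0.5779 -0.0259  0.1466]
0.15 329 [ 0.5646 -0.0309  0.1503] [ 5.97e-01 -5.00e-04  1.60e-01] [ 0.5776 -0.0189  0.1532]
0.16 228 [ 0.5648 -0.0306  0.16  ] [ 0.5973 -0.0019  0.1699] [ 0.582  -0.0185  0.1637]
0.17 78 [ 0.5737 -0.0227  0.1702] [ 0.5903 -0.0099  0.1797] [ 0.5811 -0.0173  0.1749]
0.18 105 [ 0.5748 -0.022   0.18  ] [ 0.5923 -0.0084  0.19  ] [ 0.5823 -0.0165  0.1851]
0.19 93 [ 0.5759 -0.0207  0.1902] [ 0.593  -0.0075  0.1999] [ 0.583  -0.0154  0.1951]
0.2 108 [ 0.5776 -0.0201  0.2002] [ 0.5948 -0.0072  0.2099] [ 0.5848 -0.0151  0.2051]
0.21 125 [ 0.5786 -0.0193  0.2101] [ 0.5954 -0.0061  0.2199] [ 0.5857 -0.0142  0.215 ]
0.22 419 [ 0.5788 -0.0186  0.2201] [5.970e-01 1.000e-04 2.299e-01] [ 0.5876 -0.01    0.2269]
0.23 1 [ 0.5892 -0.0126  0.23  ] [ 0.5892 -0.0126  0.23  ] [ 0.5892 -0.0126  0.23  ]
open bracket ((0.5805028080940247, -0.016429100185632706), (0.04803448170423508, 0.0369747057557106), 77.4065170288086)
closed bracket ((0.62498939037323, 0.1674482375383377), (0.0806240364909172, 0.04032691940665245), 77.60547637939453)
[ 0.5966 -0.0138  0.2285]
[5.858e-01 2.000e-04 2.285e-01]
[ 0.5787 -0.0059  0.2285]
cam [ 0.58402449 -0.0817339   0.47283358]
```

```bash
python3 -m inch '[1,0.1,-0.2,-7,0,0,2,0.2,-0.4,-14,0,0,3,0.3,-0.6,-21,0,0,4,0.4,-0.8,-28,0,0,5,0.4,-0.8,-35,0,0,6,0.4,-0.8,-39,0,0,6,0.4,-0.8,-39,0,0,6,0.4,-0.8,-39,0,0]'
cat > slices.py <<'E'
from h import *
import sys
n=sys.argv[1]
p=imaging.camera_params("wrist"); im,d=imaging.snapshot("wrist"); cv2.imwrite(f"pics/{n}.png",im)
P=np.array([world("wrist",u,v,d[v,u],p) for v in range(0,480) for u in range(150,500) if d[v,u]>0])
near=np.hypot(P[:,0]-.5815,P[:,1]+.013)<.04
for lo in (.128,.14,.15,.16,.17,.18,.19,.2,.21,.22,.227):
    s=P[near&(P[:,2]>=lo)&(P[:,2]<lo+.01)]
    if len(s)>5: print(lo,len(s),s.min(0).round(4),s.max(0).round(4),s.mean(0).round(4))
u,v=proj("wrist",[.5805,-.0155,.157],p);print("hinge px",u,v,"cam",-R.from_rotvec(p["rvec"]).as_matrix().T@p["tvec"])
t=P[near&(P[:,2]>.22)]; 
if len(t): t=t[t[:,2]>t[:,2].max()-.005]; print("tip face",cv2.minAreaRect(t[:,:2].astype(np.float32)))
cv2.imwrite(f"pics/{n}c.png",cv2.resize(im[int(v)-70:int(v)+70,int(u)-70:int(u)+70],None,fx=4,fy=4))
E
python3 slices.py w2
```

```text
clock: 4.35
tcp_pos: [0.5808, -0.0151, 0.2712]
ee_rot: [0.639, -0.303, -0.638, -0.304]
contact_force: [0.6, 0.7, 0.2]
finger_gap: 0.0851
0.128 44 [ 0.557  -0.0526  0.128 ] [ 0.5975 -0.0031  0.1289] [ 0.5765 -0.0377  0.1283]
0.14 31 [ 0.5734 -0.0287  0.1431] [ 0.595  -0.0081  0.1499] [ 0.588  -0.0225  0.1461]
0.15 481 [ 0.5671 -0.0314  0.15  ] [ 0.5973 -0.003   0.1599] [ 0.58   -0.018   0.1531]
0.16 322 [ 0.565  -0.0313  0.16  ] [ 0.5973 -0.0057  0.17  ] [ 0.5836 -0.0202  0.1634]
0.17 83 [ 0.5744 -0.023   0.1701] [ 0.5921 -0.0106  0.1799] [ 0.5846 -0.0191  0.1752]
0.18 137 [ 0.5754 -0.0224  0.18  ] [ 0.593  -0.0097  0.19  ] [ 0.585  -0.0179  0.1849]
0.19 115 [ 0.5769 -0.0208  0.1901] [ 0.5938 -0.0091  0.1999] [ 0.5864 -0.017   0.1949]
0.2 144 [ 0.5778 -0.0202  0.2   ] [ 0.5946 -0.0081  0.2099] [ 0.5876 -0.0165  0.2054]
0.21 137 [ 0.5784 -0.0195  0.2101] [ 0.5961 -0.0074  0.22  ] [ 0.5889 -0.0158  0.2152]
0.22 688 [ 0.5786 -0.0193  0.22  ] [0.5975 0.0006 0.2299] [ 0.5883 -0.0102  0.2267]
0.227 391 [ 0.5799 -0.0186  0.227 ] [ 5.974e-01 -2.000e-04  2.299e-01] [ 0.5883 -0.0094  0.228 ]
hinge px 319.35046907055687 234.36088033437764 cam [ 0.6258347  -0.07309914  0.413477  ]
tip face ((0.5900036692619324, -0.029233897104859352), (0.0684322938323021, 0.011308420449495316), 39.33368682861328)
```

View pics/w2.png

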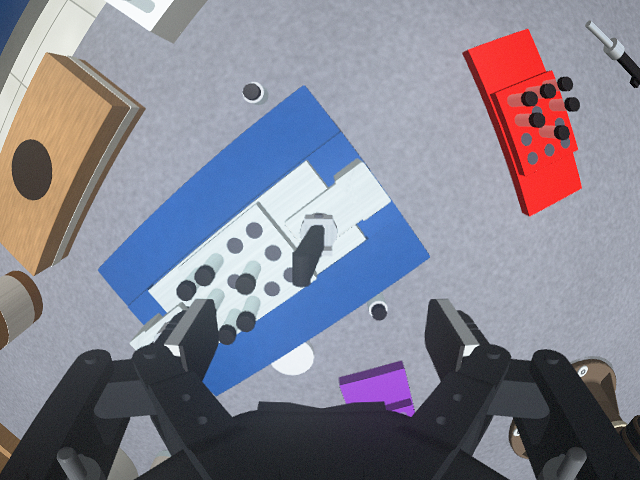

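```bash
python3 -m inch '[2,0,0,0,0,0,4,0,0,0,0,0,6,0,0,0,0,0,8,0,0,0,0,0,8.9,0,-0.05,0,0,0,8.9,0,-0.05,0,0,0,8.9,0,-0.05,0,0,0]'
python3 -c "
from h import *
s=bot.observe();print(s['tcp_pos'],s['contact_force'],s['ft_torque'],s['q'])"
python3 -m inch '[0,0,0,0,0,0,0,0,0,0,0,0,0,0,0,0,0,0,0,0,0,0,0,0,0,0,0,0,0,0,0,0,0,0,0,0,0,0,0,0,0,0,0,0,0,0,0,0,0,0,0,0,0,0,0,0,0,0,0,0]' 0
cat > st.py <<'E'
from h import *
s=bot.observe(); M=R.from_quat(s["ee_rot"])
imaging.snapshot("side"); s2=bot.observe()
y=M.as_matrix()[:,1]
print("t",s["clock"],"pos",s["tcp_pos"].round(4),"yaw",np.degrees(np.arctan2(y[1],y[0])).round(2),"gap",round(s["finger_gap"],4))
print("F",s["contact_force"].round(2),"T",s["ft_torque"].round(3),s2["ft_torque"].round(3),"q6",s["q"][5].round(3),"Ftool",M.inv().apply(s["contact_force"]).round(1))
E
python3 st.py
```

```text
clock: 5.28
tcp_pos: [0.5819, -0.0155, 0.1832]
ee_rot: [0.639, -0.303, -0.638, -0.304]
contact_force: [0.5, 0.8, 0.5]
finger_gap: 0.0852
[ 0.5819037  -0.01546513  0.18324271] [0.5353181  0.77598592 0.48459124] [-0.01860585  0.02134021  0.02206124] [ 3.09449470e-01  2.41581714e-01 -2.68769340e-01  4.31133622e-04
 -1.05759739e+00  3.73569597e-01]
clock: 6.52
tcp_pos: [0.5832, -0.0149, 0.1841]
ee_rot: [0.64, -0.302, -0.637, -0.305]
contact_force: [3.1, 4.0, 5.6]
finger_gap: 0.0092
t 6.525 pos [ 0.5832 -0.0149  0.1841] yaw -140.84 gap 0.0092
F [3.07 3.98 5.56] T [ 1.446 -1.342 -0.196] [ 1.417 -1.339 -0.195] q6 0.373 Ftool [-5.5 -4.9  1.1]
```

```bash
python3 -m inch '[0.03,0.1,0,4,0,0,0.06,0.2,0,8,0,0,0.08,0.2,0,12,0,0,0.11,0.2,0,16,0,0,0.14,0.2,0,20,0,0,0.14,0.2,0,20,0,0]'; python3 st.py
python3 -m inch '[0.03,0,0,4,0,0,0.06,0,0,8,0,0,0.08,0,0,12,0,0,0.11,0,0,16,0,0,0.14,0,0,20,0,0]'; python3 st.py
```

```text
clock: 7.32
tcp_pos: [0.5825, -0.0154, 0.1828]
ee_rot: [0.578, -0.408, -0.574, -0.412]
contact_force: [3.5, 3.9, 1.4]
finger_gap: 0.009
t 7.325 pos [ 0.5825 -0.0154  0.1828] yaw -160.87 gap 0.009
F [3.54 3.9  1.35] T [ 1.634 -1.397 -0.047] [ 1.702 -1.387 -0.082] q6 0.025 Ftool [-1.3 -4.6  2.5]
clock: 8.0
tcp_pos: [0.5819, -0.0154, 0.1814]
ee_rot: [-0.497, 0.502, 0.495, 0.506]
contact_force: [-0.2, 2.6, 3.9]
finger_gap: 0.0092
t 8.0 pos [ 0.5819 -0.0154  0.1814] yaw 179.06 gap 0.0092
F [-0.17  2.57  3.86] T [0.856 0.339 0.046] [0.835 0.385 0.025] q6 -0.326 Ftool [-3.9  0.2  2.6]
```

```bash
python3 -m inch '[0.02,0,0,3,0,0,0.04,0,0,6,0,0,0.06,0,0,9,0,0,0.07,0,0,10,0,0]'|tail -0; python3 st.py
python3 -m inch '[0.02,0,0,3,0,0,0.04,0,0,6,0,0,0.06,0,0,9,0,0,0.07,0,0,10,0,0]'|tail -0; python3 st.py
python3 -m inch '[0.02,0,0,3,0,0,0.04,0,0,6,0,0,0.06,0,0,9,0,0,0.07,0,0,10,0,0]'|tail -0; python3 st.py
```

```text
t 8.55 pos [ 0.5816 -0.0154  0.1807] yaw 168.9 gap 0.0087
F [-0.61  2.59  3.26] T [0.96  0.495 0.13 ] [0.982 0.539 0.072] q6 -0.503 Ftool [-3.3  1.1  2.4]
t 9.1 pos [ 0.5812 -0.0153  0.18  ] yaw 158.9 gap 0.0092
F [-2.1   3.79  4.14] T [1.211 0.806 0.087] [1.221 0.842 0.084] q6 -0.677 Ftool [-4.1  3.3  2.8]
t 9.65 pos [ 0.5809 -0.0152  0.1792] yaw 148.9 gap 0.0091
F [-3.32  4.47  5.9 ] T [1.513 1.103 0.139] [1.488 0.973 0.048] q6 -0.852 Ftool [-5.9  5.1  2.1]Exception ignored on flushing sys.stdout:
BrokenPipeError: [Errno 32] Broken pipe
Exception ignored on flushing sys.stdout:
BrokenPipeError: [Errno 32] Broken pipe
Exception ignored on flushing sys.stdout:
BrokenPipeError: [Errno 32] Broken pipe
```

```bash
python3 -m inch '[0.02,0.03,0,3,0,0,0.04,0.05,0,6,0,0,0.06,0.05,0,9,0,0,0.07,0.05,0,10,0,0]' >/dev/null; python3 st.py
python3 -m inch '[0.02,0.03,0,3,0,0,0.04,0.05,0,6,0,0,0.06,0.05,0,9,0,0,0.07,0.05,0,10,0,0]'>/dev/null; python3 st.py
python3 -m inch '[0.02,0,0,3,0,0,0.04,0,0,6,0,0,0.06,0,0,9,0,0,0.07,0,0,10,0,0]'>/dev/null; python3 st.py
```

```text
t 10.2 pos [ 0.5805 -0.0149  0.1786] yaw 138.92 gap 0.0094
F [-0.22  3.52  4.35] T [1.158 0.468 0.156] [1.114 0.42  0.076] q6 -1.027 Ftool [-4.3  2.5  2.5]
t 10.75 pos [ 0.5802 -0.0146  0.1779] yaw 128.92 gap 0.0091
F [0.68 3.06 2.42] T [1.026 0.233 0.148] [0.951 0.185 0.125] q6 -1.202 Ftool [-2.4  2.   2.5]
t 11.3 pos [ 0.5801 -0.0143  0.1772] yaw 118.92 gap 0.0088
F [-1.33  4.15  4.41] T [1.78  0.822 0.122] [1.78  0.881 0.098] q6 -1.377 Ftool [-4.4  4.3  0.9]
```

```bash
python3 -m inch '[0.02,0.03,0,3,0,0,0.04,0.05,0,6,0,0,0.06,0.05,0,9,0,0,0.07,0.05,0,10,0,0]' >/dev/null; python3 st.py
python3 -m inch '[0.02,0.03,0,3,0,0,0.04,0.05,0,6,0,0,0.06,0.05,0,9,0,0,0.07,0.05,0,10,0,0]'>/dev/null; python3 st.py
```

```text
t 11.85 pos [ 0.5799 -0.0139  0.1765] yaw 108.93 gap 0.0093
F [-0.86  3.01  3.65] T [1.344 0.416 0.151] [1.241 0.47  0.136] q6 -1.552 Ftool [-3.6  3.1  0.2]
t 12.4 pos [ 0.5798 -0.0135  0.1758] yaw 98.93 gap 0.0091
F [0.25 3.02 2.98] T [1.184 0.405 0.146] [1.007 0.275 0.13 ] q6 -1.728 Ftool [-3.   2.9  0.7]
```

```bash
python3 -m inch '[0.02,0,0,3,0,0,0.04,0,0,6,0,0,0.06,0,0,9,0,0,0.07,0,0,10,0,0]' >/dev/null; python3 st.py
python3 -m inch '[0.02,0,0,3,0,0,0.04,0,0,6,0,0,0.06,0,0,9,0,0,0.07,0,0,10,0,0]'>/dev/null; python3 st.py
```

```text
t 12.95 pos [ 0.5798 -0.0132  0.1751] yaw 88.94 gap 0.0095
F [-1.62  4.58  4.69] T [1.979 0.672 0.233] [1.855 0.628 0.193] q6 -1.902 Ftool [-4.7  4.6 -1.7]
t 13.5 pos [ 0.5798 -0.0129  0.1745] yaw 78.97 gap 0.0093
F [-0.71  5.26  3.85] T [2.034 0.714 0.282] [1.999 0.675 0.242] q6 -2.076 Ftool [-3.8  5.  -1.7]
```

```bash
python3 -m inch '[0.01,0,0,1.5,0,0,0.02,0,0,3,0,0,0.03,0,0,4.5,0,0,0.03,0,0,5,0,0]' >/dev/null; python3 st.py
```

```text
t 14.05 pos [ 0.5798 -0.0126  0.1742] yaw 73.9 gap 0.0095
F [-0.99  5.43  3.65] T [2.007 0.572 0.306] [1.97  0.563 0.296] q6 -2.165 Ftool [-3.6  5.  -2.4]
```

Torque has risen about 0.16 N m above free turning over the last 25°, roughly 35-40 N, so the screw is snug. I release, rise, turn the gripper 90° and shift behind the lever.

```bash
python3 -m inch '[0,0,0,0,0,0,0,0,0,0,0,0,0,0,0,0,0,0,0,0,0,0,0,0,0,0,0,0,0,0,-2,0,0,0,0,0,-4,0,0,0,0,0,-6,0,0,0,0,0,-7,0,0,0,0,0,-7,0,0,0,0,0]' 8.5; python3 st.py
python3 -m inch '[0,0.5,0,-9,0,0,0,1,0,-18,0,0,0,1.5,0,-27,0,0,0,2,0,-36,0,0,0,2.5,0,-45,0,0,0,3,0,-54,0,0,0,3.5,0,-63,0,0,0,3.5,0,-72,0,0,0,3.5,0,-81,0,0,0,3.5,0,-90,0,0,0,3.5,0,-90,0,0]' 0; python3 st.py; python3 slices.py w3
```

```text
clock: 15.35
tcp_pos: [0.5797, -0.0128, 0.2446]
ee_rot: [0.101, 0.698, -0.097, 0.702]
contact_force: [0.1, -0.3, 0.0]
finger_gap: 0.0849
t 15.35 pos [ 0.5797 -0.0128  0.2446] yaw 73.88 gap 0.0849
F [ 0.12 -0.32  0.04] T [-0.037  0.018  0.005] [-0.002  0.064  0.028] q6 -2.165 Ftool [-0.  -0.3  0.2]
clock: 16.77
tcp_pos: [0.5886, 0.0207, 0.2429]
ee_rot: [-0.424, 0.564, 0.425, 0.567]
contact_force: [0.1, -0.4, 0.5]
finger_gap: -0.0002
t 16.775 pos [0.5886 0.0207 0.2429] yaw 163.81 gap -0.0002
F [ 0.09 -0.37  0.52] T [-0.053  0.041  0.006] [-0.034 -0.045 -0.005] q6 -0.647 Ftool [-0.5 -0.2 -0.3]
0.128 68 [ 0.5604 -0.0519  0.128 ] [ 0.5957 -0.0035  0.1378] [ 0.5764 -0.0344  0.1304]
0.14 515 [ 0.5656 -0.0281  0.1401] [ 0.5963 -0.0087  0.15  ] [ 0.5793 -0.0215  0.143 ]
0.15 330 [ 0.5654 -0.0277  0.1501] [ 0.5953 -0.0017  0.1596] [ 0.5791 -0.0164  0.1532]
0.16 70 [ 0.572  -0.0213  0.1604] [ 0.5882 -0.0166  0.17  ] [ 0.5801 -0.0193  0.1651]
0.17 75 [ 0.5713 -0.0213  0.17  ] [ 0.5882 -0.0151  0.1797] [ 0.579  -0.019   0.1748]
0.18 93 [ 0.5714 -0.0215  0.1803] [ 0.5883 -0.0158  0.1898] [ 0.5793 -0.0193  0.1848]
0.19 135 [ 0.5715 -0.0215  0.19  ] [ 0.5884 -0.0148  0.1999] [ 0.5794 -0.0192  0.1956]
0.2 120 [ 0.5715 -0.0212  0.2001] [ 0.5886 -0.0156  0.21  ] [ 0.5797 -0.0191  0.2049]
0.21 868 [ 0.5711 -0.0219  0.21  ] [ 0.5909 -0.008   0.22  ] [ 0.5808 -0.0155  0.2175]
0.22 10 [ 0.5733 -0.0177  0.22  ] [ 0.5882 -0.0125  0.2207] [ 0.5811 -0.0154  0.2202]
hinge px 316.9367989872705 190.90274286326704 cam [ 0.56702035 -0.05108679  0.38497951]
tip face ((0.5844204425811768, 0.0029334090650081635), (0.010764558799564838, 0.06515476852655411), 74.3315200805664)
```

View pics/w3.png

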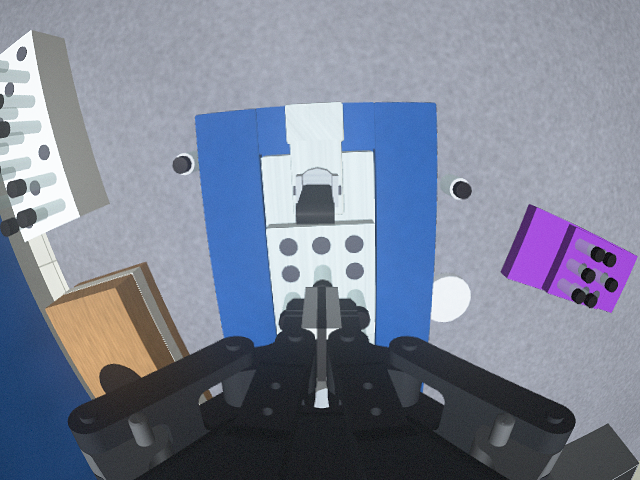

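Lever still upright at (0.580, -0.015), tip 0.220, seen at (316,195); closed fingers stand behind it at (322,300). Now the fold: follow the arc with the fingertip.

```bash
python3 -m inch '[1.3,-0.1,0,0,0,0,2.6,-0.2,0,0,0,0,3.8,-0.2,-0.3,0,0,0,3.8,-0.2,-1.2,0,0,0,3.8,-0.2,-2.0,0,0,0,3.8,-0.2,-2.6,0,0,0,3.8,-0.2,-3.2,0,0,0,3.9,-0.2,-3.8,0,0,0,4.05,-0.2,-4.3,0,0,0,4.3,-0.2,-4.9,0,0,0,4.5,-0.2,-5.4,0,0,0,4.8,-0.2,-5.9,0,0,0,5.2,-0.2,-6.3,0,0,0,5.2,-0.2,-6.3,0,0,0]'; python3 st.py; python3 slices.py w4 | head -3
```

```text
clock: 18.62
tcp_pos: [0.5731, -0.0409, 0.1911]
ee_rot: [-0.424, 0.564, 0.424, 0.568]
contact_force: [-0.1, 0.9, 1.3]
finger_gap: 0.0002
t 18.625 pos [ 0.5731 -0.0409  0.1911] yaw 163.65 gap 0.0002
F [-0.14  0.9   1.35] T [ 0.194 -0.444 -0.028] [ 0.166 -0.405  0.021] q6 -0.552 Ftool [-1.3  0.4  0.8]
0.128 16 [ 0.5591 -0.0522  0.128 ] [ 0.5907 -0.019   0.1334] [ 0.5716 -0.0408  0.1288]
0.14 26 [ 0.5655 -0.0284  0.1401] [ 0.591  -0.0201  0.1433] [ 0.5749 -0.0232  0.1415]
0.18 55 [ 0.5626 -0.0525  0.1803] [ 0.5817 -0.0441  0.19  ] [ 0.577  -0.0483  0.1862]
```

View pics/w4.png

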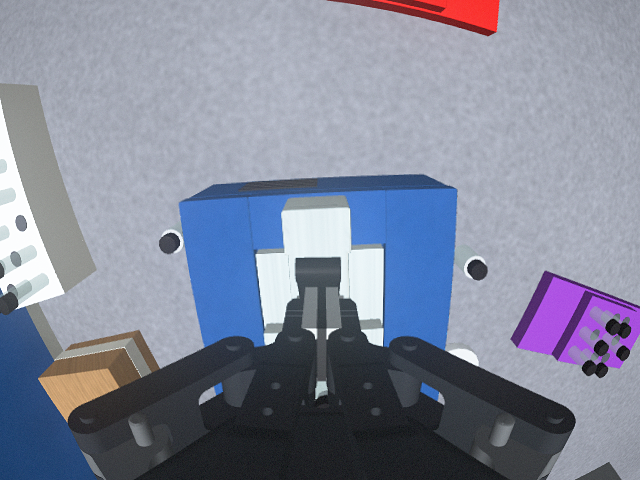

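The lever at (318,270) leads the fingertips, fold about 0.8. Continuing.

```bash
python3 -m inch '[0.38,0,-0.36,0,0,0,0.81,0,-0.73,0,0,0,1.28,0,-1.05,0,0,0,1.78,0,-1.34,0,0,0,2.31,0,-1.55,0,0,0,2.85,0,-1.73,0,0,0,3.2,0,-1.8,0,0,0,3.5,0,-1.9,0,0,0,3.5,0,-1.9,0,0,0]'; python3 st.py
python3 -m inch '[0.1,0,0,0,0,0,0.2,0,0,0,0,0,0.2,0,0,0,0,0]'; python3 st.py
```

```text
clock: 19.85
tcp_pos: [0.5677, -0.0594, 0.1562]
ee_rot: [-0.424, 0.565, 0.424, 0.567]
contact_force: [0.7, -0.3, 3.5]
finger_gap: -0.0003
t 19.85 pos [ 0.5677 -0.0594  0.1562] yaw 163.66 gap -0.0003
F [ 0.66 -0.33  3.52] T [-0.233 -0.302 -0.028] [-0.498 -0.299 -0.011] q6 -0.522 Ftool [-3.5 -0.7 -0.1]
clock: 20.27
tcp_pos: [0.5677, -0.0597, 0.1545]
ee_rot: [-0.424, 0.565, 0.424, 0.567]
contact_force: [-0.2, -0.3, 6.4]
finger_gap: -0.0001
t 20.275 pos [ 0.5677 -0.0597  0.1545] yaw 163.67 gap -0.0001
F [-0.18 -0.33  6.45] T [-0.172 -0.087  0.018] [-0.245 -0.094  0.018] q6 -0.522 Ftool [-6.5  0.1 -0.4]
```

```bash
python3 -m inch '[0.15,0,0,0,0,0,0.15,0,0,0,0,0]'; python3 -m inch '[0.15,0,0,0,0,0,0.15,0,0,0,0,0]';python3 -m inch '[0.15,0,0,0,0,0,0.15,0,0,0,0,0]'
```

```text
clock: 20.58
tcp_pos: [0.5677, -0.0598, 0.1534]
ee_rot: [-0.424, 0.565, 0.424, 0.567]
contact_force: [0.1, 0.3, 6.0]
finger_gap: 0.0001
clock: 20.82
tcp_pos: [0.568, -0.06, 0.1529]
ee_rot: [-0.425, 0.564, 0.423, 0.567]
contact_force: [-1.6, 0.7, 10.8]
finger_gap: -0.0001
clock: 21.08
tcp_pos: [0.5682, -0.0602, 0.1528]
ee_rot: [-0.425, 0.564, 0.423, 0.567]
contact_force: [-2.9, 1.6, 12.2]
finger_gap: 0.0001
```

Force climbs with almost no motion at z 0.1528, so the lever is at its stop. I back off upwards and check.

```bash
python3 -m inch '[-1,0,0,0,0,0,-3,0,0,0,0,0,-6,0,1,0,0,0,-9,0,3,0,0,0,-12,0,5,0,0,0,-14,0,7,0,0,0,-14,0,7,0,0,0,-14,0,7,0,0,0]'
python3 - <<'E'
from h import *
p=imaging.camera_params("wrist"); im,d=imaging.snapshot("wrist"); cv2.imwrite("pics/w5.png",im)
P=np.array([world("wrist",u,v,d[v,u],p) for v in range(480) for u in range(150,500) if d[v,u]>0])
f=np.array([-.279,-.96]);l=np.array([-.96,.279]);q=P[:,:2]-[.5803,-.015];a=q@f;b=q@l
for lo in range(15,80,5):
    m=(abs(b)<.006)&(a>lo/1e3)&(a<lo/1e3+.005)&(P[:,2]>.12)
    if m.sum()>3: print(lo,m.sum(),np.median(P[m][:,2]).round(4))
im,_=imaging.snapshot("side"); cv2.imwrite("pics/s5.png",im)
sc,_=imaging.snapshot("scene")
E
python3 st.py
```

```text
clock: 22.08
tcp_pos: [0.5862, 0.0067, 0.2919]
ee_rot: [-0.425, 0.565, 0.424, 0.567]
contact_force: [0.5, 0.0, -0.3]
finger_gap: -0.0003
15 108 0.1523
20 98 0.1527
25 112 0.1524
30 95 0.1527
35 111 0.1528
40 95 0.1529
45 111 0.1531
50 112 0.1529
55 96 0.1531
60 112 0.1534
65 97 0.1532
70 31 0.1511
t 22.225 pos [0.5864 0.0064 0.2919] yaw 163.71 gap 0.0
F [ 0.61 -0.01  0.22] T [-0.009  0.01   0.05 ] [-0.049 -0.015  0.015] q6 -0.63 Ftool [-0.2 -0.6  0.2]
```

View pics/w5.png

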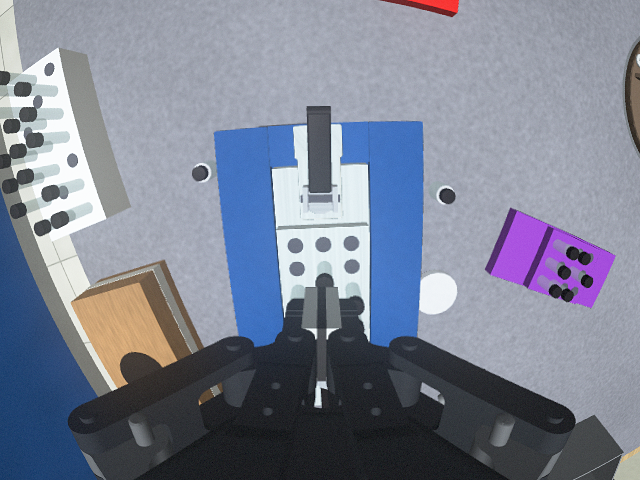

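The lever lies flat, from (318,192) to its tip at (318,108), level within 0.02 rad. Bystanders are in place and the gripper is clear, so I hand in.

```bash
python3 -c "
from station import ticket; print(ticket.job_done())"
```

```text
the job is handed in; nothing more can be done
None
```

The open clamp screw is snug on the tube block and its lever is folded flat; I handed the job in at about 22 s of the 72 s allowed, and no verdict was reported.

**Screw:** I gripped the upright lever and turned it about 145° clockwise. The turning torque stayed near 0.145 N m, then rose to 0.306 N m over the last 25°. That rise of about 0.16 N m means roughly 35–40 N on the block, inside the 15–60 N range. The lever was still upright when I checked it after letting go.

**Lever:** I pushed it down with the closed fingertips until it met its stop, pressing with at most about 12 N.

**Last checks:**
- **Fold:** Wrist depth shows the lever level along its whole length to within about 0.02 rad, pointing outwards.
- **Contact:** The gripper is clear of everything, with the contact force near zero.
- **Bystanders:** Both vials and the dish look untouched in the last wrist picture. I didn't view the others again, but the arm went nowhere near them.
- **Clamping force:** I judged this only from the torque rise and did not measure it again after folding.
- **Disagreement:** The scene and side cameras differed by about 8 mm on the heater's position, so I used the wrist camera; the grip and the fold fitted its values.

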